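Build up the slide-washing stack on the stirrer

TASK

Set up the slide wash on the magnetic stirrer, in this order: stand the open dish in the middle of the stirrer's plate with its long sides along the plate's, lower the slide rack upright into the dish, put the cover on squarely so that it seats all round on the dish, and last lay over the cover's knob the ring weight that fits it, flat on the cover. Set each thing down rather than dropping it, and leave the other ring weight where it lies.

Things in the scene. Friction and masses are not known exactly. Their poses are not given: they have to be found in the camera images.
- stirrer: Slim white magnetic stirrer, fixed, 120 mm (x, -72 to +48) by 150 mm (y), with a raised bare-aluminium plate 92 mm (x) by 140 mm (y), its top 30 mm above the bench. Origin on the bench straight below the plate's centre; z up; y along the plate's long side. A 22 mm high control strip with a small black knob (29 mm high) lies on its -x side.
- dish: Open-topped white plastic staining dish, loose, 0.3 kg, 64 mm wide (x), 108 mm long (y), 75 mm high; walls and floor 4 mm thick, inside 56 by 100 mm. Origin at the centre of its underside; z up. Can be held across its width by the upper outer walls.
- rack: Steel slide rack holding glass slides, loose, 0.16 kg: basket 44 mm wide (x), 84 long (y), 28 high, with a strap handle at its middle, 100 mm high; its upright top part (65 to 100 mm up) is 20 mm wide (x), 14 thick (y), to be held across either. Origin: centre of underside; z up. It stands on the dish's floor, long side along the dish's; the handle then rises 29 mm above the rim.
- cover: White plastic cover of the dish, loose, 0.25 kg, 82 (x) by 126 (y) mm, flat top 49 mm up, with a black knob 20 mm thick, 30 high in its middle. Hollow: a skirt 8 mm deep, 76 by 120 inside, goes outside the dish's walls (6 mm play); a ledge above sits on the rim, the hollow clearing the rack's handle. Seated, its underside is 67 mm above the dish's. Origin: centre of underside; z up.
- ring: Steel ring weight with the wide hole, loose, lying flat: 64 mm outside diameter, 38 mm hole, 22 mm high, about 0.35 kg. It fits over the cover's 20 mm knob. Origin at the centre of its underside; z up.
- tight_ring: The other steel ring weight, loose, lying flat: also 64 mm outside and 22 mm high, but with a 12 mm hole, too small for the knob. Origin at the centre of its underside; z up. To be left alone.
Mind the look-alikes: they are no part of the job. What is shaped like the dish but red is not meant.

How it is judged (in metres and radians):
On the way, in this order (a step that is already met when the one before it is completed fails the run):
1. the dish stands on the stirrer's plate (horizontal distance between dish and stirrer below 0.015 m and z of dish in the frame of stirrer between 0.026 and 0.034 m and angle between dish's own z axis and vertical below 0.07 rad and angle between the y axis of dish and the y axis of stirrer, either way round below 0.25 rad), for 0.2 s.
2. the rack stands in the dish, on the stirrer (all of step 1 and horizontal distance between rack and dish below 0.015 m and z of rack in the frame of dish between 0 and 0.008 m and angle between rack's own z axis and vertical below 0.07 rad and angle between the y axis of rack and the y axis of dish, either way round below 0.3 rad), for 0.2 s.
3. the cover is seated on the dish, over the rack (all of step 2 and horizontal distance between cover and dish below 0.015 m and z of cover in the frame of dish between 0.063 and 0.071 m and angle between cover's own z axis and vertical below 0.07 rad and angle between the y axis of cover and the y axis of dish, either way round below 0.25 rad), for 0.2 s.
4. the wide-holed ring lies on the cover around the knob (all of step 3 and horizontal distance between ring and cover below 0.015 m and z of ring in the frame of cover between 0.045 and 0.053 m and angle between ring's own z axis and vertical below 0.07 rad), for 0.2 s.
At the end, for the whole second after the job is handed in: Dish on the stirrer's plate, rack on the dish's floor, cover seated on the dish, wide-holed ring on the cover round its knob: each centred within 15 mm, seated within 4 mm, level within 0.07 rad; dish and cover parallel to their base within 0.25, rack 0.3 rad; all at rest (under 0.02 m/s) (all of step 4 and linear speed of each of dish, rack, cover, ring below 0.02 m/s); the robot touches nothing.
It fails at once if the tight ring is moved by more than 25 mm (distance of tight_ring from where it was at the start of the episode above 0.025 m).
It fails at once if the dish is dropped (falls free faster than 0.65 m/s, some 20 mm) (contact force between dish and the fingers below 0.02 N and linear speed of dish above 0.65 m/s).
It fails at once if the rack is dropped (falls free faster than 0.65 m/s, some 20 mm) (contact force between rack and the fingers below 0.02 N and linear speed of rack above 0.65 m/s).
It fails at once if the cover is dropped (falls free faster than 0.65 m/s, some 20 mm) (contact force between cover and the fingers below 0.02 N and linear speed of cover above 0.65 m/s).
It fails at once if the ring is dropped (falls free faster than 0.65 m/s, some 20 mm) (contact force between ring and the fingers below 0.02 N and linear speed of ring above 0.65 m/s).
It also fails if it takes over 112 s, if anything falls off the work surface, if the arm or the gripper's body presses on something with over 40 N, if the wrist force passes 120 N, or if a joint passes its speed limit or range.

ROBOT

A 7-joint arm with a two-finger parallel gripper is mounted at the origin on the work surface. World frame = base frame: x ahead of the robot, y to its left, z up, the work surface at z = 0. Lengths are in m, angles in degrees, forces in N, time in s.
With the tool pointing down it reaches from about 0.425 to 0.875 m from the base axis. Payload 4.7 kg.
Tool frame: the origin (TCP) lies on the mounting face of the last link; the fingertips stand 182 mm ahead of it and the grasp point (between the pads) lies 164 mm ahead of it; z points along the fingers, x is the direction in which the jaws open and shut, and the axes are right-handed (so a half turn about z gives the same grasp; the last joint's range is limited). The gripper opens to 87 mm and grips with 3 to 60 N. Pads are 19 mm wide; open, the fingers measure 117 mm over their backs; the gripper's body (75 mm by 190 mm) begins 51 mm behind the grasp point.
Start: joints at [-67.489, 18.392, -4.016, 83.108, 1.295, 78.541, -3.26], TCP at [0.24, 0.604, 0.405] pointing down, gripper open.
Joint ranges: [-163.93, 163.93], [-17.29, 119.83], [-79.2, 71.16], [3.27, 140.29], [-89.18, 269.18], [5.43, 117.66], [-154.24, 154.24]. Speed limits (degrees/s): [147.25, 147.25, 180, 180, 180, 180, 180].

INTERFACE

Orientations are given as [roll, pitch, yaw] about the fixed x, y, z axes, in that order (R = Rz(yaw) Ry(pitch) Rx(roll)).
In Python, from cell import status, cams, env, outline_of, landmark_of gives the robot as it stands. The module is installed in compiled form; this text tells all that it offers.
- The arm moves only by the tool jog_arm, never from a script. Its argument "rows" is a list of rows, each a list of 7 numbers: the closure, from 0 (fully open) to 1 (shut), then the shift along the tool's x, y, z in m, then the turn, a rotation vector about the tool's x, y, z in degrees. A call has 1 to 12 rows; each row shifts and turns the commanded pose from where the row before left it, along the tool's axes as they then stand; what a row does not reach is not made up. A row lasts 1/12 s, in which the tool goes at most 41.7 mm and 7.16 degrees, less where a joint would pass 70% of its speed; a pose out of reach is approached as far as the arm can. A call with a gripper value outside its range is refused whole. The fingers move at their own pace and stop on an object; "grip_force" is the grip in N (left out, the last holds). Time passes only in rows, so rows that do not move let the fingers close. It gives the time, the measured TCP pose, the force and the opening at its end, in the units of the state.
- status.get_obs(): the state, without advancing time (a new reading comes with each control period).
- cams.read_camera(name): name is "scene" or "top"; returns (picture, depth): 400x640x3 uint8, red, green, blue; 400x640 float32, m along the optical axis (not along the pixel's ray), 0 where there is no reading.
- cams.camera_params(name): a dict with "vfov" (degrees; the focal length in pixels is half the picture's height over the tangent of half this angle, whatever the lens; pixels are square), "cx", "cy" (the principal point, pixels), "k1" (the pictures are not rectified: a ray, as slopes to the right and down, at radius r is drawn at 1 + k1 r^2 times it, then the intrinsics apply), "eye" and "attitude" of the camera in the world. Camera axes: x right, y up, looking along -z (the intrinsics and any distortion apply to the point x, -y, -z); pixel columns grow to the right and rows downward; lengths in m; the calibration is good to about 2 mm. A picture is of the moment at which its call begins. camera_params takes no time and is no camera call.
- env.sign_off(): hands the job in, once; it reports no verdict.
Trained networks look in the newest picture that a camera, given by its name, has taken for a name from the list of things; names that differ only in an ending like _2 or _b are one class to them, and where a whole thing is asked for, a point or a joint stands for the part that bears it (a point fixed in the world has none). Each returns a list of dicts, best first, with "conf" (0 to 1); they miss things now and then, are a little off and sometimes report something else, mostly with a low value. They report only what shows in the picture. A call takes as long as a camera call. They do not tell look-alikes from the thing itself.
- outline_of(camera, name): "pixels" (400x640 bool, what is visible of it) and "box" ([left, top, right, bottom] in pixels, round what is visible of it).
- landmark_of(camera, name): "position" ([row, column] in pixels: a listed point, or the origin of a listed thing).
The state is a dict: "time_s": time; "qpos": joint angles; "joint_velocities": joint speeds; "effort": joint torques, N m; "tool_pos": TCP position; "tool_rot": TCP orientation; "force": force on the tool from outside, world axes, zero at the start; "wrist_torque": the same for the moment, N m; "grip_width": finger opening in m.
Only numpy, scipy, OpenCV 4.12 (cv2) and the standard library are available. Lean on these libraries where they do the work, as an engineer would, in place of code of your own. Each camera call takes 0.05 s, during which the arm holds its last target. There are 200 camera calls.

## Working session

There is one attempt and no reset: what is moved stays moved. The work goes in short steps, Python scripts to look and compute and a tool call to move; the robot and the scene stay as the last step left them, time stands still between calls to the robot, and variables do not carry over. Pictures are saved under pics/ and viewed, about 12 in all and at most 16, crops included, and the job is handed in when it is done.

Besides the shell and the picture viewer there is one more tool, called after "Emit:" as name(argument=value, ...), one argument or row to a line, values as JSON. jog_arm: Moves the arm, as the interface text tells. Its arguments: {"type":"object","properties":{"rows":{"type":"array"},"grip_force":{"type":"number"}},"required":["rows"]}

```bash
mkdir -p pics
python3 - <<'E'
from cell import status,cams
import cv2
print(status.get_obs())
for n in("scene","top"):
    p,d=cams.read_camera(n); print(n,cams.camera_params(n))
    cv2.imwrite(f"pics/{n}0.png",p[:,:,::-1])
E
```

```text
{'time_s': 0.0, 'qpos': array([-67.4880346 ,  18.43962362,  -4.01602501,  83.17499034,
         1.29359989,  78.54083766,  -3.26045152]), 'joint_velocities': array([ 0.09701652, -0.03240935,  0.02110632, -0.12500153,  0.05453512,
       -0.06287195,  0.00404765]), 'effort': array([-1.59783604e-04, -4.91287172e+01, -4.03943891e-01, -3.12528205e+01,
       -6.39874628e-02,  4.36906144e-02,  1.67574149e-04]), 'tool_pos': array([0.24032427, 0.60371904, 0.40365407]), 'tool_rot': array([1.79995762e+02, 1.10283535e-01, 6.82975195e+01]), 'force': array([ 0.25960176,  0.21876577, -0.49083898]), 'wrist_torque': array([-0.00376376, -0.02925758,  0.04389902]), 'grip_width': 0.08686200949027034}
scene {'vfov': 50.74866267603661, 'cx': 318.251029961293, 'cy': 200.28209589058787, 'k1': -0.020458186765014805, 'eye': array([1.17064567, 0.5454897 , 0.58604177]), 'attitude': array([ 58.36676119,   0.16235544, 128.1392709 ])}
top {'vfov': 46.43304190660717, 'cx': 325.62588961170604, 'cy': 201.30619701886198, 'k1': -0.10669590898343514, 'eye': array([0.34755517, 0.01881968, 0.95433781]), 'attitude': array([  8.21128338,  -0.19557679, -90.76934087])}
```

View pics/scene0.png

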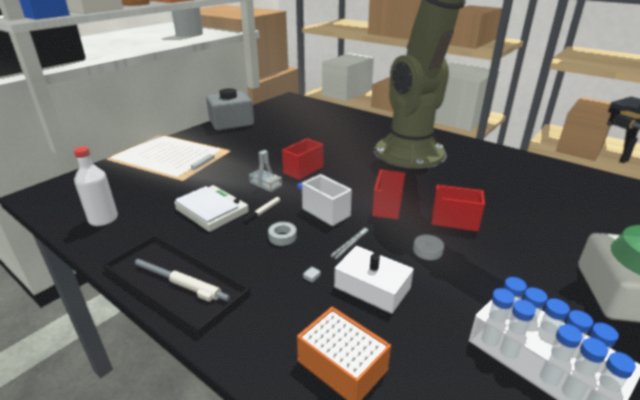

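View pics/top0.png

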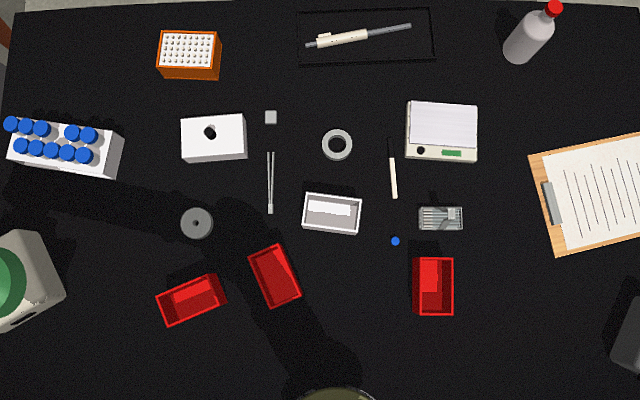

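```bash
cat > h.py <<'E'
import numpy as np,cv2
from scipy.spatial.transform import Rotation as R
from cell import status,cams,env,outline_of,landmark_of
def cloud(n):
    p,d=cams.read_camera(n); c=cams.camera_params(n)
    f=200/np.tan(np.radians(c['vfov']/2)); K=np.array([[f,0,c['cx']],[0,f,c['cy']],[0,0,1]])
    v,u=np.mgrid[0:400,0:640].astype(np.float32)
    s=cv2.undistortPoints(np.stack([u.ravel(),v.ravel()],1)[:,None],K,np.array([c['k1'],0,0,0,0]))[:,0].astype(float)
    z=d.ravel().astype(float)
    P=np.stack([s[:,0]*z,-s[:,1]*z,-z],1)
    W=R.from_euler('xyz',c['attitude'],degrees=True).apply(P)+c['eye']
    W[z==0]=np.nan
    return p,W.reshape(400,640,3)
def rect(Q):
    (c,(a,b),t)=cv2.minAreaRect((Q[:,:2]*1000).astype(np.float32))
    if a<b: a,b,t=b,a,t+90   # t: direction of long side from x
    return np.round(c,1),round(a,1),round(b,1),round((t-90+90)%180-90,1)  # yaw of y axis along long side
def meas(n,name,lo,hi,W):
    for o in outline_of(n,name)[:3]:
        Q=W[o['pixels']]; Q=Q[np.isfinite(Q[:,0])]
        S=Q[(Q[:,2]>lo)&(Q[:,2]<hi)]
        print(name,n,'conf %.2f'%o['conf'],'box',np.round(o['box']),len(Q),len(S),'z95 %.1f'%(1000*np.percentile(Q[:,2],95)),end=' ')
        if len(S)>5: print(*rect(S),'medz %.1f'%(1000*np.median(S[:,2])))
        else: print()
def pose():
    s=status.get_obs(); r=R.from_euler('xyz',s['tool_rot'],degrees=True)
    return s,np.array(s['tool_pos']),r
def goto(x,y,z,yaw):
    """grasp point target -> shift in tool axes and turn"""
    s,p,r=pose(); t=R.from_euler('xyz',[180,0,yaw],degrees=True)
    T=np.array([x,y,z+.164])
    v=(r.inv()*t).as_rotvec(degrees=True)
    print('t %.2f'%s['time_s'],'world d',np.round(T-p,4),'tool d',np.round(r.inv().apply(T-p),4),'turn',np.round(v,2),'after-turn d',np.round(t.inv().apply(T-p),4),'grip',s['grip_width'],'F',np.round(s['force'],1))
E
python3 - <<'E'
from h import *
for n in('top','scene'):
    p,W=cloud(n)
    for a in [('stirrer',.026,.034),('dish',.070,.080),('rack',.022,.034),('rack',.09,.105),('cover',.044,.054),('cover',.07,.085),('ring',.017,.027),('tight_ring',.017,.027)]: meas(n,*a,W)
    if n=='top': cv2.imwrite('pics/crop.png',cv2.resize(p[90:240,170:490,::-1],None,fx=2.5,fy=2.5,interpolation=cv2.INTER_CUBIC))
E
```

```text
stirrer top conf 0.90 box [405. 101. 478. 161.] 4119 2745 z95 31.3 [ 631.5 -231. ] 143.6 112.3 -3.6 medz 29.0
dish top conf 0.85 box [301. 196. 360. 234.] 2036 373 z95 75.1 [454.    3.9] 108.1 64.3 -8.2 medz 74.3
dish top conf 0.79 box [412. 260. 455. 313.] 2338 420 z95 74.7 [ 311.5 -191.5] 108.9 66.0 87.9 medz 73.8
dish top conf 0.72 box [159. 274. 230. 327.] 2277 406 z95 75.5 [290.2 276.6] 107.6 65.1 22.7 medz 74.4
rack top conf 0.60 box [419. 205. 465. 228.] 914 281 z95 98.5 [ 444.8 -219.5] 84.6 44.3 -2.5 medz 25.8
rack top conf 0.60 box [419. 205. 465. 228.] 914 88 z95 98.5 [ 444.1 -218.7] 18.9 14.9 89.9 medz 98.6
cover top conf 0.77 box [183. 116. 243. 161.] 2791 2287 z95 52.4 [615.6 242.3] 127.4 82.2 4.1 medz 48.8
cover top conf 0.77 box [183. 116. 243. 161.] 2791 85 z95 52.4 [615.7 242.6] 18.5 18.2 64.9 medz 78.4
ring top conf 0.74 box [322. 130. 350. 164.] 543 458 z95 23.8 [602.4 -10.3] 62.1 60.1 89.3 medz 21.2
tight_ring top conf 0.72 box [182. 205. 214. 240.] 778 715 z95 24.3 [442.3 277.1] 63.0 59.1 0.0 medz 21.6
dish scene conf 0.81 box [432. 187. 486. 231.] 1932 236 z95 7
[... 188 characters left out ...]
2. 226.] 1801 209 z95 73.0 [453.    5.4] 110.8 67.0 -9.2 medz 72.8
rack scene conf 0.94 box [251. 151. 282. 188.] 623 207 z95 90.7 [ 444.7 -217.4] 87.1 46.1 -0.3 medz 24.6
rack scene conf 0.94 box [251. 151. 282. 188.] 623 34 z95 90.7 [ 445.  -217.7] 20.7 17.4 -83.4 medz 96.8
cover scene conf 0.55 box [334. 246. 414. 310.] 3332 1791 z95 50.2 [615.4 244. ] 127.1 85.8 3.4 medz 47.6
cover scene conf 0.55 box [334. 246. 414. 310.] 3332 80 z95 50.2 [615.3 244.2] 20.1 18.0 -83.2 medz 76.8
ring scene conf 0.94 box [268. 220. 299. 249.] 512 250 z95 21.6 [603.5  -7.8] 61.2 60.0 -4.6 medz 20.1
tight_ring scene conf 0.89 box [413. 236. 444. 257.] 605 412 z95 21.9 [442.4 279.1] 64.5 58.5 -65.3 medz 20.4
```

View pics/crop.png

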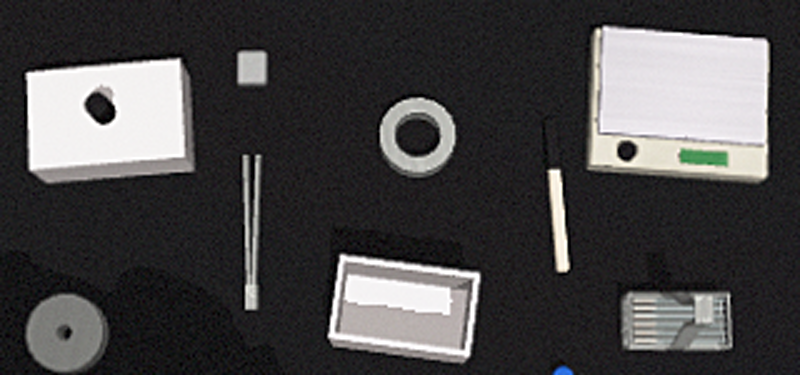

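Run:
```python
from h import *
p,W=cloud('top')
o=outline_of('top','stirrer')[0]
m=(o['pixels']&(W[...,2]>.0265)&(W[...,2]<.034)).astype(np.uint8)
m=cv2.morphologyEx(m,cv2.MORPH_OPEN,np.ones((7,7)))
k,l,st,_=cv2.connectedComponentsWithStats(m); i=1+st[1:,4].argmax()
print(rect(W[l==i]))
goto(.4537,.0045,.20,-8.5)
```

```text
(array([ 670.1, -262.9]), 28.4, 21.1, -3.2)
t 1.10 world d [ 0.2133 -0.5994 -0.0408] tool d [-0.4781  0.4198  0.0408] turn [-0.00e+00 -1.00e-02  7.68e+01] after-turn d [0.2996 0.5613 0.0408] grip 0.08685781541307241 F [-0.1  0.1 -0.3]
```

Emit:
jog_arm(
  rows=[
    [0,-0.02,0.018,0,0,0,0],
    [0,-0.03,0.026,0,0,0,0],
    [0,-0.03,0.026,0,0,0,0],
    [0,-0.03,0.026,0,0,0,0],
    [0,-0.03,0.026,0,0,0,0],
    [0,-0.03,0.026,0,0,0,0],
    [0,-0.03,0.026,0,0,0,0],
    [0,-0.03,0.026,0,0,0,0],
    [0,-0.03,0.026,0,0,0,0],
    [0,-0.03,0.026,0,0,0,0],
    [0,-0.03,0.026,0,0,0,0],
    [0,-0.03,0.026,0,0,0,0],
  ],
)

```text
time_s: 2.1
tool_pos: [0.3936, 0.1643, 0.4051]
tool_rot: [180.0, -0.1, 68.3]
force: [1.1, 0.2, -0.8]
grip_width: 0.087
```

Emit:
jog_arm(
  rows=[
    [0,-0.03,0.026,0,0,0,7],
    [0,0,0,0,0,0,7],
    [0,0,0,0,0,0,7],
    [0,0,0,0,0,0,7],
    [0,0,0,0,0,0,7],
    [0,0,0,0,0,0,7],
    [0,0,0,0,0,0,7],
    [0,0,0,0,0,0,7],
    [0,0,0,0,0,0,7],
    [0,0,0,0,0,0,7],
    [0,0,0,0,0,0,6.8],
    [0,0,0,0,0,0,0],
  ],
)

```text
time_s: 3.1
tool_pos: [0.4065, 0.1287, 0.405]
tool_rot: [-180.0, -0.0, -8.7]
force: [-0.1, 0.3, 0.5]
grip_width: 0.0871
```

```bash
cat >> h.py <<'E'
def plate(W,p):
    o=outline_of('top','stirrer')[0]
    b=p.astype(int); m=(o['pixels']&(b[...,2]>b[...,0]+3)&(b[...,2]>b[...,1])&(b.sum(2)>450)).astype(np.uint8)
    m=cv2.morphologyEx(cv2.medianBlur(m,5),cv2.MORPH_OPEN,np.ones((5,5)))
    k,l,st,_=cv2.connectedComponentsWithStats(m); i=1+st[1:,4].argmax()
    return l==i
E
python3 - <<'E'
from h import *
p,W=cloud('top')
l=plate(W,p); ys,xs=np.nonzero(l); print(l.sum(),xs.min(),xs.max(),ys.min(),ys.max(),p[130,440],p[155,430],'z',np.nanmedian(W[l][:,2]),rect(W[l]))
goto(.4537,.0045,.055,-8.5)
E
```

```text
Traceback (most recent call last):
  File "h.py", line 38, in plate
    k,l,st,_=cv2.connectedComponentsWithStats(m); i=1+st[1:,4].argmax()
                                                      ~~~~~~~~~~~~~~~^^
ValueError: attempt to get argmax of an empty sequence
```

Run:
```python
from h import *
p,W=cloud('top')
q=cv2.medianBlur(p,5)
for v in (106,115,130,142,147,150,153,156,159): print(v,q[v,440],q[v,415],np.round(np.nanmedian(W[v,425:460,2]),4))
o=outline_of('top','stirrer'); print(len(o),o[0]['conf'] if o else'',o[0]['box'])
goto(.4537,.0045,.055,-8.5)
```

```text
106 [237 233 238] [233 228 233] 0.0289
115 [235 231 235] [232 228 233] 0.0287
130 [238 234 238] [234 230 234] 0.0289
142 [242 239 242] [239 235 240] 0.0296
147 [234 229 216] [238 234 222] 0.0209
150 [235 231 219] [237 233 220] 0.0224
153 [235 230 218] [240 235 224] 0.0221
156 [236 230 217] [214 205 187] 0.0211
159 [139 136 124] [32 32 36] 0.012
1 0.66 [401.1, 101.4, 480.3, 161.9]
t 3.30 world d [ 0.0472 -0.1243 -0.1858] tool d [0.0648 0.1161 0.1858] turn [-0.01 -0.01  0.14] after-turn d [0.0651 0.1159 0.1858] grip 0.08649849436284439 F [-0.2  0.1  1. ]
```

Emit:
jog_arm(
  rows=[
    [0,0.016,0.029,0.01,0,0,0],
    [0,0.016,0.029,0.01,0,0,0],
    [0,0.016,0.029,0.01,0,0,0],
    [0,0.017,0.029,0.01,0,0,0],
    [0,0,0,0,0,0,0],
    [0,0,0,0,0,0,0],
  ],
)

```text
time_s: 3.8
tool_pos: [0.4537, 0.0028, 0.3643]
tool_rot: [180.0, 0.1, -8.7]
force: [0.0, 0.7, 0.3]
grip_width: 0.0869
```

```bash
python3 - <<'E'
import re
s=open('h.py').read()
i=s.index('    b=p.astype'); j=s.index('    m=cv2.morph')
s=s[:i]+"    b=cv2.medianBlur(p,5).astype(int); m=(o['pixels']&(b[...,2]>b[...,0]-6)&(b.sum(2)>600)).astype(np.uint8)\n"+s[j:]
open('h.py','w').write(s)
E
python3 - <<'E'
from h import *
p,W=cloud('top')
l=plate(W,p); ys,xs=np.nonzero(l); print(l.sum(),xs.min(),xs.max(),ys.min(),ys.max(),'z',np.nanmedian(W[l][:,2]),rect(W[l]))
q,W2=cloud('scene'); cv2.imwrite('pics/s1.png',q[100:260,200:440,::-1].repeat(3,0).repeat(3,1))
goto(.4537,.0045,.055,-8.5)
E
```

```text
2710 410 476 102 146 z 0.028934986839010635 (array([ 591.7, -293.6]), 1.0, 0.0, 0.0)
t 3.95 world d [ 0.0002 -0.0012 -0.146 ] tool d [0.0003 0.0012 0.146 ] turn [-0.03 -0.01  0.15] after-turn d [0.0003 0.0011 0.146 ] grip 0.086957546774776 F [-0.6  0.6  0.9]
```

View pics/s1.png

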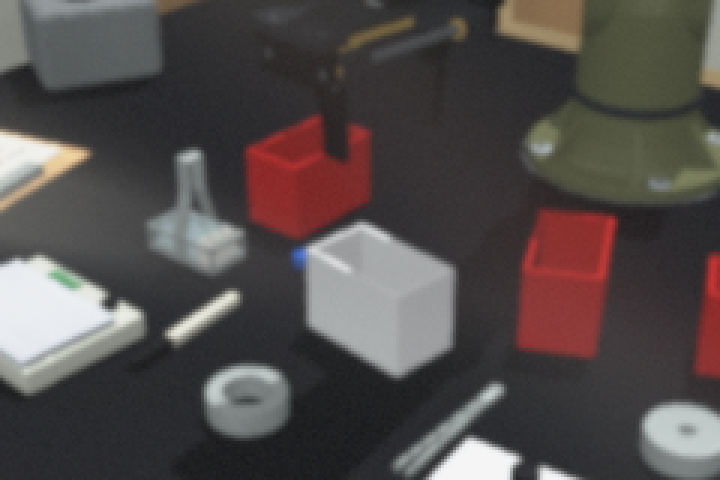

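Emit:
jog_arm(
  rows=[
    [0,0,0.001,0.02,0,0,0],
    [0,0,0,0.025,0,0,0],
    [0,0,0,0.025,0,0,0],
    [0,0,0,0.025,0,0,0],
    [0,0,0,0.025,0,0,0],
    [0,0,0,0.015,0,0,0],
    [0,0,0,0.011,0,0,0],
    [0,0,0,0,0,0,0],
    [0.5,0,0,0,0,0,0],
    [0.5,0,0,0,0,0,0],
    [0.5,0,0,0,0,0,0],
    [0.5,0,0,0,0,0,0],
  ],
  grip_force=25,
)

```text
time_s: 4.95
tool_pos: [0.454, 0.0038, 0.2198]
tool_rot: [-179.9, -0.1, -8.5]
force: [0.2, -0.0, -1.0]
grip_width: 0.068
```

Run:
```python
from h import *
p,W=cloud('top')
l=plate(W,p); Q=W[l]; Q=Q[np.isfinite(Q[:,0])]; print(len(Q),rect(Q))
# pixel-plane version: ray through z=.030
c=cams.camera_params('top')
Q2=c['eye']+(Q-c['eye'])*((.030-c['eye'][2])/(Q[:,2]-c['eye'][2]))[:,None]; print(rect(Q2))
goto(.4537,.0045,.055,-8.5)
```

```text
2695 (array([ 640.6, -234.4]), 141.7, 91.3, -4.1)
(array([ 640.7, -232.7]), 138.2, 90.2, -4.4)
t 5.05 world d [-0.      0.0008 -0.0006] tool d [-0.0001 -0.0008  0.0006] turn [-0.05 -0.05  0.01] after-turn d [-0.0001 -0.0008  0.0006] grip 0.06400456809729328 F [-1.3  0.5  5.1]
```

Emit:
jog_arm(
  rows=[
    [0.5,0,0,0,0,0,0],
    [0.5,0,0,0,0,0,0],
    [0.5,0,0,-0.005,0,0,0],
    [0.5,0,0,-0.015,0,0,0],
    [0.5,0,0,-0.02,0,0,0],
    [0.5,0,0,-0.02,0,0,0],
    [0.5,0,0,-0.02,0,0,0],
    [0.5,0,0,-0.02,0,0,0],
    [0.5,0,0,0,0,0,0],
  ],
)

```text
time_s: 5.8
tool_pos: [0.4547, 0.0033, 0.3223]
tool_rot: [-179.9, -0.4, -8.5]
force: [1.0, -0.1, -2.7]
grip_width: 0.0635
```

Run:
```python
from h import *
goto(.6406,-.2335,.15,-4.3)
```

```text
t 5.80 world d [ 0.1859 -0.2368 -0.0083] tool d [0.2188 0.2067 0.0092] turn [-0.12 -0.37 -4.22] after-turn d [0.2031 0.2222 0.0083] grip 0.06346655520687762 F [ 1.  -0.1 -2.7]
```

Emit:
jog_arm(
  rows=[
    [0.5,0.008,0.0075,0,0,0,0],
    [0.5,0.018,0.017,0,0,0,0],
    [0.5,0.025,0.0235,0,0,0,0],
    [0.5,0.025,0.0235,0,0,0,0],
    [0.5,0.025,0.0235,0,0,0,0],
    [0.5,0.025,0.0235,0,0,0,0],
    [0.5,0.025,0.0235,0,0,0,0],
    [0.5,0.025,0.0235,0,0,0,0],
    [0.5,0.022,0.021,0,0,0,0],
    [0.5,0.015,0.0145,0,0,0,0],
    [0.5,0.006,0.0055,0,0,0,-4.2],
    [0.5,0,0,0,0,0,0],
  ],
)

```text
time_s: 6.8
tool_pos: [0.6395, -0.2357, 0.3164]
tool_rot: [179.9, 0.1, -4.4]
force: [-0.2, -0.4, -2.5]
grip_width: 0.0636
```

Run:
```python
from h import *
p,W=cloud('top')
for n,a in[('dish',(.15,.185)),]: meas('top',n,*a,W)
goto(.6406,-.2335,.086,-4.3)
```

```text
dish top conf 0.79 box [249. 242. 303. 308.] 1990 0 z95 75.1 
dish top conf 0.55 box [424.  83. 460. 127.] 1187 355 z95 171.0 [ 641.2 -206.1] 66.2 50.2 83.3 medz 166.0
dish top conf 0.55 box [160. 274. 227. 327.] 2248 0 z95 75.4 
t 6.90 world d [ 0.0016 -0.0006 -0.0669] tool d [0.0018 0.0005 0.0669] turn [-0.04  0.17 -0.14] after-turn d [0.0016 0.0004 0.0669] grip 0.06340174340172945 F [-1.1  0.3 -2.4]
```

Emit:
jog_arm(
  rows=[
    [0.5,0.0015,0.0005,0.01,0,0,0],
    [0.5,0,0,0.015,0,0,0],
    [0.5,0,0,0.015,0,0,0],
    [0.5,0,0,0.012,0,0,0],
    [0.5,0,0,0.006,0,0,0],
    [0.5,0,0,0.003,0,0,0],
    [0.5,0,0,0.003,0,0,0],
    [0.5,0,0,0.002,0,0,0],
    [0.5,0,0,0,0,0,0],
    [0.5,0,0,0,0,0,0],
  ],
)

```text
time_s: 7.73
tool_pos: [0.6412, -0.2339, 0.2533]
tool_rot: [180.0, -0.1, -4.3]
force: [0.0, 0.2, -2.4]
grip_width: 0.0635
```

Emit:
jog_arm(
  rows=[
    [0.5,0,0,0.001,0,0,0],
    [0.5,0,0,0.001,0,0,0],
    [0.5,0,0,0.001,0,0,0],
    [0.5,0,0,0.0005,0,0,0],
    [0.5,0,0,0,0,0,0],
    [0.5,0,0,0,0,0,0],
  ],
)

```text
time_s: 8.23
tool_pos: [0.6411, -0.2338, 0.2497]
tool_rot: [-180.0, -0.0, -4.3]
force: [-1.3, -0.4, 1.4]
grip_width: 0.0636
```

Emit:
jog_arm(
  rows=[
    [0.5,0,0,0.0005,0,0,0],
    [0.2,0,0,0,0,0,0],
    [0.1,0,0,0,0,0,0],
    [0,0,0,0,0,0,0],
    [0,0,0,0,0,0,0],
    [0,0,0,-0.01,0,0,0],
    [0,0,0,-0.02,0,0,0],
    [0,0,0,-0.03,0,0,0],
    [0,0,0,-0.03,0,0,0],
    [0,0,0,-0.03,0,0,0],
    [0,0,0,-0.03,0,0,0],
    [0,0,0,0,0,0,0],
  ],
)

```text
time_s: 9.23
tool_pos: [0.6419, -0.2349, 0.4072]
tool_rot: [179.9, -0.7, -4.3]
force: [1.0, -0.4, 1.3]
grip_width: 0.0869
```

Run:
```python
from h import *
p,W=cloud('scene'); meas('scene','dish',.098,.11,W)
goto(.4447,-.2187,.20,-2.5)
```

```text
dish scene conf 0.89 box [284. 138. 324. 181.] 1236 0 z95 72.2 
dish scene conf 0.87 box [371. 173. 406. 220.] 1267 0 z95 73.2 
dish scene conf 0.80 box [431. 189. 488. 232.] 1959 0 z95 73.0 
t 9.33 world d [-0.1964  0.0154 -0.0372] tool d [-0.1972 -0.0006  0.0364] turn [ 0.04 -0.23 -1.81] after-turn d [-0.1969 -0.0068  0.0372] grip 0.08696119948701536 F [-0.3 -0.  -1.3]
```

Emit:
jog_arm(
  rows=[
    [0,-0.009,0,0,0,0,-1.8],
    [0,-0.025,0,0.002,0,0,0],
    [0,-0.03,-0.001,0.005,0,0,0],
    [0,-0.03,-0.001,0.005,0,0,0],
    [0,-0.03,-0.001,0.005,0,0,0],
    [0,-0.03,-0.001,0.005,0,0,0],
    [0,-0.025,-0.001,0.005,0,0,0],
    [0,-0.018,-0.001,0.005,0,0,0],
    [0,0,0,0.005,0,0,0],
    [0,0,0,0,0,0,0],
  ],
)

```text
time_s: 10.17
tool_pos: [0.4434, -0.2184, 0.3603]
tool_rot: [-179.9, 0.1, -2.5]
force: [0.8, 0.8, -0.2]
grip_width: 0.0871
```

Run:
```python
from h import *
p,W=cloud('top'); meas('top','dish',.098,.11,W);meas('top','dish',.070,.08,W)
goto(.4445,-.2187,.090,-2.5)
```

```text
dish top conf 0.87 box [161. 274. 230. 327.] 2278 0 z95 75.3 
dish top conf 0.84 box [413. 257. 457. 315.] 2330 0 z95 74.5 
dish top conf 0.55 box [415.  95. 482. 139.] 2548 472 z95 104.3 [ 642.3 -233.9] 109.2 67.1 -4.5 medz 103.2
dish top conf 0.87 box [161. 274. 230. 327.] 2278 404 z95 75.3 [290.3 276.6] 107.9 65.3 22.6 medz 74.4
dish top conf 0.84 box [413. 257. 457. 315.] 2330 411 z95 74.5 [ 311.4 -191.4] 109.3 66.2 87.5 medz 73.6
dish top conf 0.55 box [415.  95. 482. 139.] 2548 243 z95 104.3 [ 640.3 -232.7] 108.0 63.8 -4.1 medz 75.0
t 10.32 world d [-8.000e-04 -1.000e-04 -1.076e-01] tool d [-8.000e-04  1.000e-04  1.076e-01] turn [0.03 0.01 0.04] after-turn d [-0.0008  0.0002  0.1076] grip 0.08703929152326766 F [-0.4  0.6  0.2]
```

Emit:
jog_arm(
  rows=[
    [0,0,0,0.015,0,0,0],
    [0,0,0,0.02,0,0,0],
    [0,0,0,0.02,0,0,0],
    [0,0,0,0.02,0,0,0],
    [0,0,0,0.015,0,0,0],
    [0,0,0,0.01,0,0,0],
    [0,0,0,0.007,0,0,0],
    [0.5,0,0,0,0,0,0],
    [1,0,0,0,0,0,0],
    [1,0,0,0,0,0,0],
    [1,0,0,0,0,0,0],
    [1,0,0,0,0,0,0],
  ],
  grip_force=20,
)

```text
time_s: 11.32
tool_pos: [0.4448, -0.219, 0.2556]
tool_rot: [180.0, -0.1, -2.5]
force: [0.5, 0.3, -0.4]
grip_width: 0.0612
```

Emit:
jog_arm(
  rows=[
    [1,0,0,0,0,0,0],
    [1,0,0,0,0,0,0],
    [1,0,0,0,0,0,0],
    [1,0,0,0,0,0,0],
    [1,0,0,0,0,0,0],
    [1,0,0,0,0,0,0],
  ],
)

```text
time_s: 11.82
tool_pos: [0.4445, -0.2188, 0.2548]
tool_rot: [-180.0, -0.0, -2.5]
force: [0.2, -0.0, -0.6]
grip_width: 0.0213
```

Emit:
jog_arm(
  rows=[
    [1,0,0,0,0,0,0],
    [1,0,0,0,0,0,0],
    [1,0,0,-0.005,0,0,0],
    [1,0,0,-0.015,0,0,0],
    [1,0,0,-0.02,0,0,0],
    [1,0,0,-0.02,0,0,0],
    [1,0,0,-0.02,0,0,0],
    [1,0,0,-0.02,0,0,0],
    [1,0,0,-0.02,0,0,0],
    [1,0,0,-0.02,0,0,0],
    [1,0,0,-0.005,0,0,0],
    [1,0,0,0,0,0,0],
  ],
)

```text
time_s: 12.82
tool_pos: [0.4448, -0.2191, 0.4012]
tool_rot: [180.0, -0.2, -2.5]
force: [-0.0, -0.8, -1.1]
grip_width: 0.0199
```

Run:
```python
from h import *
p,W=cloud('top'); meas('top','rack',.155,.182,W); meas('top','dish',.098,.11,W)
goto(.6420,-.2340,.23,-4.4)
```

```text
rack top conf 0.81 box [432. 194. 477. 221.] 812 430 z95 182.7 [ 446.6 -207.8] 62.0 44.5 -1.5 medz 170.6
rack top conf 0.46 box [402. 100. 478. 164.] 1906 0 z95 31.2 
dish top conf 0.89 box [248. 241. 300. 310.] 2066 0 z95 75.1 
dish top conf 0.85 box [409. 256. 455. 313.] 2366 0 z95 74.6 
dish top conf 0.70 box [157. 275. 228. 326.] 2266 0 z95 75.2 
t 12.97 world d [ 0.198  -0.0154 -0.0043] tool d [0.1985 0.0068 0.0039] turn [-0.03  0.13  1.9 ] after-turn d [0.1986 0.0002 0.0043] grip 0.019935509005984862 F [-0.   0.3 -0.8]
```

Emit:
jog_arm(
  rows=[
    [1,0.008,0,0,0,0,2.2],
    [1,0.018,0,0,0,0,0],
    [1,0.022,0,0,0,0,0],
    [1,0.022,0,0,0,0,0],
    [1,0.022,0,0,0,0,0],
    [1,0.022,0,0,0,0,0],
    [1,0.022,0,0,0,0,0],
    [1,0.022,0,0,0,0,0],
    [1,0.02,0,0,0,0,0],
    [1,0.014,0,0,0,0,0],
    [1,0.006,0,0,0,0,0],
    [1,0,0,0,0,0,0],
  ],
)

```text
time_s: 13.97
tool_pos: [0.6426, -0.2343, 0.3973]
tool_rot: [180.0, 0.2, -4.7]
force: [-0.2, 1.2, -1.3]
grip_width: 0.0196
```

Run:
```python
from h import *
p,W=cloud('top'); meas('top','rack',.145,.185,W)
q,_=cloud('scene')
im=np.vstack([cv2.resize(p[60:170,380:520,::-1],(560,440)),cv2.resize(q[110:260,160:320,::-1],(560,525))]); im=np.hstack([im[:440],cv2.resize(im[440:],(469,440))]); cv2.imwrite('pics/r1.png',cv2.resize(im,(800,342)))
goto(.6420,-.2340,.125,-4.7)
```

```text
rack top conf 0.85 box [436.  84. 467. 112.] 752 686 z95 171.9 [ 644.2 -216.4] 48.5 47.4 -2.5 medz 164.4
t 14.12 world d [ 0.0011  0.0012 -0.1102] tool d [ 0.0012 -0.0013  0.1102] turn [-0.01  0.09 -0.06] after-turn d [ 0.001  -0.0013  0.1102] grip 0.020023433079651452 F [-0.1  0.3 -0.9]
```

View pics/r1.png

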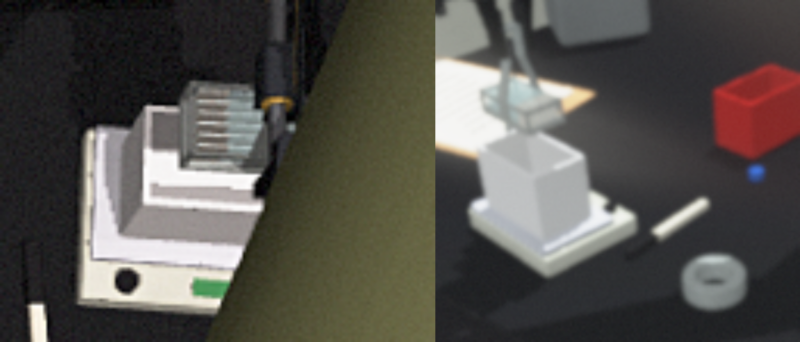

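Emit:
jog_arm(
  rows=[
    [1,0,-0.001,0.01,0,0,0],
    [1,0,0,0.015,0,0,0],
    [1,0,0,0.01,0,0,0],
    [1,0,0,0.01,0,0,0],
    [1,0,0,0.01,0,0,0],
    [1,0,0,0.01,0,0,0],
    [1,0,0,0.01,0,0,0],
    [1,0,0,0,0,0,0],
  ],
)

```text
time_s: 14.78
tool_pos: [0.6413, -0.2333, 0.3219]
tool_rot: [-179.9, 0.2, -4.7]
force: [-0.7, 1.1, -2.8]
grip_width: 0.0199
```

Emit:
jog_arm(
  rows=[
    [1,0,0,0.01,0,0,0],
    [1,0,0,0.01,0,0,0],
    [1,0,0,0.005,0,0,0],
    [1,0,0,0.003,0,0,0],
    [1,0,0,0.002,0,0,0],
    [1,0,0,0,0,0,0],
    [1,0,0,0,0,0,0],
    [1,0,0,0,0,0,0],
  ],
)

```text
time_s: 15.45
tool_pos: [0.642, -0.2339, 0.2953]
tool_rot: [180.0, -0.1, -4.7]
force: [-1.1, 0.3, -1.7]
grip_width: 0.0197
```

Emit:
jog_arm(
  rows=[
    [1,0,0,0.002,0,0,0],
    [1,0,0,0.0015,0,0,0],
    [1,0,0,0.001,0,0,0],
    [1,0,0,0.001,0,0,0],
    [1,0,0,0.0005,0,0,0],
    [1,0,0,0,0,0,0],
    [1,0,0,0,0,0,0],
  ],
)

```text
time_s: 16.03
tool_pos: [0.6419, -0.2338, 0.2888]
tool_rot: [-180.0, -0.0, -4.7]
force: [0.1, 0.2, -0.8]
grip_width: 0.0199
```

Emit:
jog_arm(
  rows=[
    [1,0,0,0.0005,0,0,0],
    [1,0,0,0,0,0,0],
    [1,0,0,0,0,0,0],
  ],
)

```text
time_s: 16.28
tool_pos: [0.6419, -0.2338, 0.2888]
tool_rot: [-180.0, -0.0, -4.7]
force: [-1.1, 1.0, 2.7]
grip_width: 0.0198
```

Emit:
jog_arm(
  rows=[
    [0.6,0,0,0,0,0,0],
    [0.5,0,0,0,0,0,0],
    [0.5,0,0,0,0,0,0],
    [0.5,0,0,0,0,0,0],
    [0.5,0,0,-0.01,0,0,0],
    [0.5,0,0,-0.02,0,0,0],
    [0.3,0,0,-0.03,0,0,0],
    [0,0,0,-0.03,0,0,0],
    [0,0,0,-0.03,0,0,0],
    [0,0,0,0,0,0,0],
  ],
)

```text
time_s: 17.12
tool_pos: [0.6428, -0.2349, 0.4166]
tool_rot: [179.9, -0.7, -4.7]
force: [0.4, -1.5, 1.2]
grip_width: 0.0624
```

Run:
```python
from h import *
goto(.6155,.243,.24,4)
```

```text
t 17.12 world d [-0.0273  0.4779 -0.0126] tool d [-0.0666 -0.4741  0.0106] turn [ 0.19 -0.65 -8.71] after-turn d [ 0.0061 -0.4787  0.0126] grip 0.06241422819246306 F [ 0.4 -1.5  1.2]
```

Emit:
jog_arm(
  rows=[
    [0,0,-0.02,0,0,0,-4.2],
    [0,0,-0.035,0,0,0,-4.3],
    [0,0,-0.038,0,0,0,0],
    [0,0,-0.038,0,0,0,0],
    [0,0,-0.038,0,0,0,0],
    [0,0,-0.038,0,0,0,0],
    [0,0,-0.038,0,0,0,0],
    [0,0,-0.038,0,0,0,0],
    [0,0,-0.038,0,0,0,0],
    [0,0,-0.038,0,0,0,0],
    [0,0,-0.038,0,0,0,0],
    [0,0,-0.038,0,0,0,0],
  ],
)

```text
time_s: 18.12
tool_pos: [0.6183, 0.202, 0.4092]
tool_rot: [-180.0, -0.1, 3.8]
force: [1.2, -0.9, 0.0]
grip_width: 0.0871
```

Run:
```python
from h import *
p,W=cloud('top'); meas('top','rack',.120,.145,W); meas('top','rack',.05,.075,W); meas('top','dish',.098,.11,W)
meas('top','ring',.017,.027,W)
q,_=cloud('scene')
a=cv2.resize(p[70:170,380:500,::-1],(400,333)); b=cv2.resize(q[110:235,160:310,::-1],(400,333)); cv2.imwrite('pics/r2.png',np.hstack([a,b]))
goto(.6155,.243,.0695,3.8)
```

```text
rack top conf 0.64 box [429.  99. 468. 122.] 656 96 z95 133.3 [ 642.1 -233.1] 21.8 14.0 89.9 medz 132.6
rack top conf 0.64 box [429.  99. 468. 122.] 656 372 z95 133.3 [ 643.8 -235.1] 80.0 40.1 -2.5 medz 58.0
dish top conf 0.98 box [416.  95. 479. 135.] 1892 480 z95 104.8 [ 642.2 -233.9] 109.4 67.0 -4.5 medz 103.2
dish top conf 0.80 box [410. 260. 454. 313.] 2351 0 z95 74.6 
dish top conf 0.70 box [245. 242. 301. 308.] 2042 0 z95 75.1 
t 18.42 world d [-0.0035  0.0443 -0.1752] tool d [-0.0008 -0.0446  0.1752] turn [ 0.06 -0.05 -0.12] after-turn d [-0.0006 -0.0444  0.1752] grip 0.08735415329731841 F [ 0.5 -0.5  0.6]
```

View pics/r2.png

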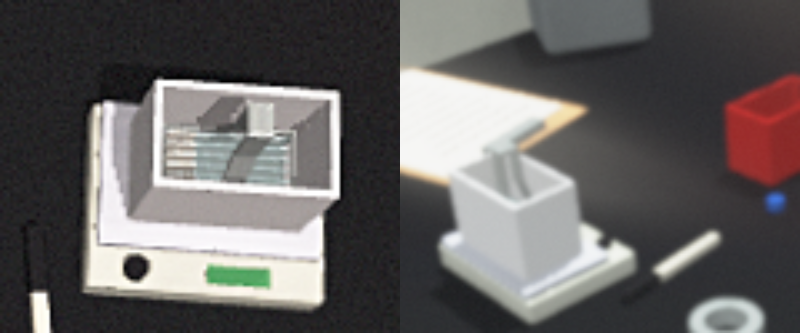

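Emit:
jog_arm(
  rows=[
    [0,0,-0.02,0,0,0,0],
    [0,0,-0.02,0.005,0,0,0],
    [0,0,-0.0045,0.02,0,0,0],
    [0,0,0,0.02,0,0,0],
    [0,0,0,0.02,0,0,0],
    [0,0,0,0.02,0,0,0],
    [0,0,0,0.015,0,0,0],
    [0,0,0,0,0,0,0],
    [0,0,0,0,0,0,0],
  ],
)

```text
time_s: 19.17
tool_pos: [0.6161, 0.2428, 0.308]
tool_rot: [179.9, 0.1, 3.6]
force: [-0.8, -0.1, 0.2]
grip_width: 0.087
```

Run:
```python
from h import *
p,W=cloud('scene'); meas('scene','cover',.07,.085,W)
goto(.6155,.243,.0695,3.8)
```

```text
cover scene conf 0.65 box [335. 245. 413. 311.] 3304 76 z95 51.3 [617.1 244.8] 18.0 18.0 -77.5 medz 77.1
t 19.27 world d [-0.0011 -0.0007 -0.0764] tool d [-0.0013  0.0007  0.0764] turn [-0.03 -0.13 -0.1 ] after-turn d [-0.0011  0.0006  0.0764] grip 0.08717140587892035 F [-0.5  0.6 -0.7]
```

Emit:
jog_arm(
  rows=[
    [0.2,0,0,0.015,0,0,0],
    [0.3,0,0,0.02,0,0,0],
    [0.4,0,0,0.02,0,0,0],
    [0.4,0,0,0.012,0,0,0],
    [0.4,0,0,0.006,0,0,0],
    [0.4,0,0,0.003,0,0,0],
    [0.6,0,0,0,0,0,0],
    [1,0,0,0,0,0,0],
    [1,0,0,0,0,0,0],
    [1,0,0,0,0,0,0],
    [1,0,0,0,0,0,0],
    [1,0,0,0,0,0,0],
  ],
  grip_force=30,
)

```text
time_s: 20.27
tool_pos: [0.6157, 0.2448, 0.2328]
tool_rot: [-180.0, 0.0, 3.8]
force: [-2.7, -0.2, 2.9]
grip_width: 0.0201
```

Emit:
jog_arm(
  rows=[
    [1,0,0,0,0,0,0],
    [1,0,0,0,0,0,0],
    [1,0,0,0,0,0,0],
    [1,0,0,0,0,0,0],
  ],
)

```text
time_s: 20.6
tool_pos: [0.6156, 0.2448, 0.2327]
tool_rot: [-180.0, 0.0, 3.8]
force: [-3.0, -0.6, 5.3]
grip_width: 0.0192
```

Emit:
jog_arm(
  rows=[
    [1,0,0,-0.004,0,0,0],
    [1,0,0,-0.01,0,0,0],
    [1,0,0,-0.016,0,0,0],
    [1,0,0,-0.02,0,0,0],
    [1,0,0,-0.02,0,0,0],
    [1,0,0,-0.02,0,0,0],
    [1,0,0,-0.02,0,0,0],
    [1,0,0,-0.02,0,0,0],
    [1,0,0,-0.02,0,0,0],
    [1,0,0,-0.01,0,0,0],
    [1,0,0,0,0,0,0],
    [1,0,0,0,0,0,0],
  ],
)

```text
time_s: 21.6
tool_pos: [0.6157, 0.2446, 0.3922]
tool_rot: [-180.0, -0.0, 3.8]
force: [-0.8, 0.2, -2.7]
grip_width: 0.0193
```

Run:
```python
from h import *
p,W=cloud('top'); meas('top','cover',.195,.225,W)
q,W=cloud('scene'); meas('scene','cover',.195,.225,W)
goto(.6421,-.2340,.235,-4.5)
```

```text
cover top conf 0.63 box [187.  82. 234. 139.] 1922 1533 z95 210.1 [618.9 213.8] 84.3 69.8 -86.0 medz 208.0
cover scene conf 0.87 box [337. 181. 424. 245.] 3487 1880 z95 206.3 [615.6 243.4] 127.6 85.6 3.6 medz 205.2
t 21.80 world d [ 0.0267 -0.4787  0.0085] tool d [-0.0051  0.4794 -0.008 ] turn [0.07 0.14 8.3 ] after-turn d [ 0.0642  0.4751 -0.0085] grip 0.019353244986414327 F [ 0.1 -0.4 -2. ]
```

Emit:
jog_arm(
  rows=[
    [1,0,0.01,-0.001,0,0,0],
    [1,0,0.02,-0.001,0,0,0],
    [1,-0.0005,0.03,-0.001,0,0,0],
    [1,-0.0005,0.034,-0.001,0,0,0],
    [1,-0.0005,0.034,-0.001,0,0,0],
    [1,-0.0005,0.034,-0.001,0,0,0],
    [1,-0.0005,0.034,-0.001,0,0,0],
    [1,-0.0005,0.034,-0.001,0,0,0],
    [1,-0.0005,0.034,0,0,0,0],
    [1,-0.0005,0.034,0,0,0,0],
    [1,-0.0005,0.034,0,0,0,0],
    [1,-0.0005,0.034,0,0,0,0],
  ],
)

```text
time_s: 22.8
tool_pos: [0.6343, -0.1233, 0.4]
tool_rot: [180.0, 0.0, 3.8]
force: [0.9, 0.3, -1.6]
grip_width: 0.0192
```

Emit:
jog_arm(
  rows=[
    [1,0,0.034,0,0,0,0],
    [1,0,0.034,0,0,0,0],
    [1,0,0.03,0,0,0,0],
    [1,0,0.02,0,0,0,2],
    [1,0,0.006,0,0,0,4],
    [1,0,0,0,0,0,2.3],
    [1,0,0,0,0,0,0],
    [1,0,0,0,0,0,0],
  ],
)

```text
time_s: 23.47
tool_pos: [0.6426, -0.2449, 0.3997]
tool_rot: [-180.0, 0.1, -4.5]
force: [0.5, 0.4, -1.8]
grip_width: 0.0192
```

Run:
```python
from h import *
q,W=cloud('scene'); meas('scene','cover',.195,.225,W); 
o=outline_of('scene','cover')[0]; Q=W[o['pixels']]; Q=Q[(Q[:,2]>.195)&(Q[:,2]<.225)]
A=np.c_[Q[:,:2]-Q[:,:2].mean(0),np.ones(len(Q))]; print('tilt',np.linalg.lstsq(A,Q[:,2],rcond=None)[0])
cv2.imwrite('pics/c1.png',cv2.resize(q[80:230,170:330,::-1],(640,600)))
goto(.6421,-.2340,.166,-4.5)
```

```text
cover scene conf 0.81 box [159. 115. 225. 166.] 1866 1058 z95 215.8 [ 642.4 -245.7] 130.5 85.5 -4.7 medz 213.6
tilt [-0.07530565 -0.0505539   0.21017143]
t 23.62 world d [-0.0009  0.01   -0.0701] tool d [-0.0017 -0.0099  0.0701] turn [-0.02  0.01  0.1 ] after-turn d [-0.0017 -0.0099  0.0701] grip 0.01937708652888078 F [ 0.5  0.  -2.8]
```

View pics/c1.png

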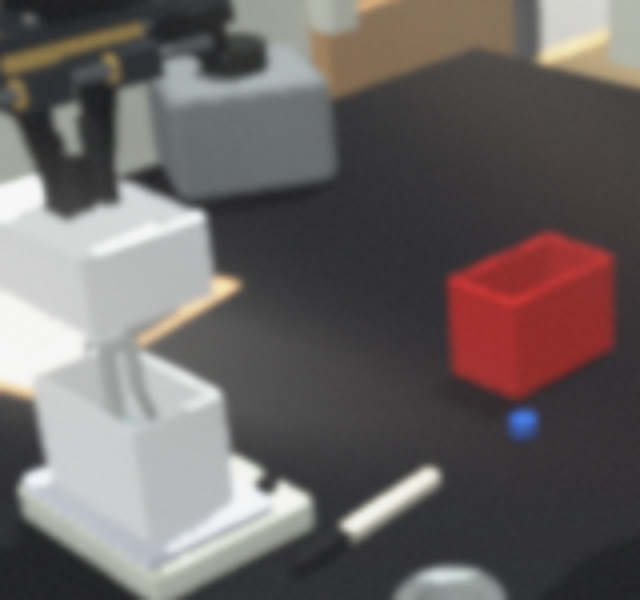

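Emit:
jog_arm(
  rows=[
    [1,-0.0005,-0.005,0,0,0,0],
    [1,-0.001,-0.005,0.003,0,0,0],
    [1,0,0,0.01,0,0,0],
    [1,0,0,0.012,0,0,0],
    [1,0,0,0.012,0,0,0],
    [1,0,0,0.01,0,0,0],
    [1,0,0,0.006,0,0,0],
    [1,0,0,0.003,0,0,0],
    [1,0,0,0,0,0,0],
    [1,0,0,0,0,0,0],
  ],
)

```text
time_s: 24.45
tool_pos: [0.6423, -0.2347, 0.3444]
tool_rot: [180.0, -0.0, -4.5]
force: [1.2, 0.7, -1.6]
grip_width: 0.0192
```

Run:
```python
from h import *
q,W=cloud('scene'); meas('scene','cover',.145,.175,W)
p,W=cloud('top'); meas('top','cover',.145,.175,W)
goto(.6421,-.2340,.1657,-4.5)
```

```text
cover scene conf 0.72 box [169. 143. 228. 184.] 1725 915 z95 160.7 [ 641.6 -234.6] 127.5 86.6 -4.9 medz 158.4
cover top conf 0.89 box [423.  78. 457. 130.] 1590 1236 z95 162.3 [ 645.9 -198.8] 83.7 52.6 86.4 medz 160.0
t 24.65 world d [-0.0003  0.0006 -0.0153] tool d [-0.0004 -0.0006  0.0153] turn [ 0.01 -0.08 -0.01] after-turn d [-0.0004 -0.0006  0.0153] grip 0.019285211710171377 F [ 0.3  0.6 -2.1]
```

Well aligned. Lower the last 15 mm slowly.

Emit:
jog_arm(
  rows=[
    [1,0,0,0.003,0,0,0],
    [1,0,0,0.003,0,0,0],
    [1,0,0,0.003,0,0,0],
    [1,0,0,0.002,0,0,0],
    [1,0,0,0.002,0,0,0],
    [1,0,0,0.001,0,0,0],
    [1,0,0,0,0,0,0],
    [1,0,0,0,0,0,0],
  ],
)

```text
time_s: 25.32
tool_pos: [0.6423, -0.2345, 0.3303]
tool_rot: [-180.0, -0.0, -4.5]
force: [0.7, 0.3, -1.2]
grip_width: 0.0191
```

Emit:
jog_arm(
  rows=[
    [1,0,0,0.0005,0,0,0],
    [1,0,0,0.0005,0,0,0],
    [1,0,0,0.0005,0,0,0],
    [1,0,0,0,0,0,0],
    [1,0,0,0,0,0,0],
  ],
)

```text
time_s: 25.73
tool_pos: [0.6423, -0.2346, 0.3297]
tool_rot: [-180.0, -0.1, -4.5]
force: [-2.0, 1.3, 4.3]
grip_width: 0.019
```

Contact at the expected height (0.3297). Release.

Emit:
jog_arm(
  rows=[
    [0.7,0,0,0,0,0,0],
    [0.5,0,0,0,0,0,0],
    [0.4,0,0,0,0,0,0],
    [0.4,0,0,0,0,0,0],
    [0.4,0,0,-0.01,0,0,0],
    [0.4,0,0,-0.02,0,0,0],
    [0.3,0,0,-0.03,0,0,0],
    [0,0,0,-0.03,0,0,0],
    [0,0,0,0,0,0,0],
  ],
)

```text
time_s: 26.48
tool_pos: [0.643, -0.2355, 0.4262]
tool_rot: [179.9, -0.6, -4.5]
force: [0.3, -0.6, 1.8]
grip_width: 0.065
```

Run:
```python
from h import *
q,W=cloud('scene'); meas('scene','cover',.135,.155,W)
goto(.6025,-.0095,.15,-4.5)
```

```text
cover scene conf 0.70 box [169. 147. 232. 193.] 1911 936 z95 151.3 [ 642.5 -234.7] 130.2 84.8 -4.8 medz 144.0
t 26.58 world d [-0.0398  0.2254 -0.1068] tool d [-0.0577 -0.2216  0.1065] turn [ 0.04 -0.17 -0.02] after-turn d [-0.0574 -0.2216  0.1068] grip 0.07231990188436155 F [ 0.1 -0.7 -0.1]
```

Emit:
jog_arm(
  rows=[
    [0,-0.004,-0.016,0,0,0,0],
    [0,-0.008,-0.032,0,0,0,0],
    [0,-0.009,-0.036,0,0,0,0],
    [0,-0.009,-0.036,0.01,0,0,0],
    [0,-0.009,-0.036,0.02,0,0,0],
    [0,-0.009,-0.036,0.02,0,0,0],
    [0,-0.009,-0.03,0.025,0,0,0],
    [0,0,0,0.025,0,0,0],
    [0,0,0,0.02,0,0,0],
    [0,0,0,0,0,0,0],
    [0,0,0,0,0,0,0],
  ],
)

```text
time_s: 27.5
tool_pos: [0.6022, -0.0095, 0.2976]
tool_rot: [179.9, 0.2, -4.5]
force: [1.0, -0.3, 1.0]
grip_width: 0.0869
```

Run:
```python
from h import *
q,W=cloud('scene'); meas('scene','ring',.016,.026,W); meas('scene','cover',.135,.155,W); meas('scene','cover',.165,.185,W)
p,W=cloud('top'); meas('top','cover',.138,.155,W); meas('top','cover',.165,.185,W); meas('top','dish',.09,.11,W)
a=cv2.resize(p[70:170,380:500,::-1],(400,333)); b=cv2.resize(q[110:235,160:310,::-1],(400,333)); cv2.imwrite('pics/c2.png',np.hstack([a,b]))
goto(.603,-.009,.0205,-4.5)
```

```text
ring scene conf 0.58 box [268. 221. 298. 248.] 520 259 z95 21.4 [601.1  -8.3] 65.1 57.4 -46.6 medz 20.0
cover top conf 0.94 box [421.  80. 493. 135.] 3606 2817 z95 148.2 [ 643.4 -236.6] 128.4 84.3 -4.1 medz 144.8
cover top conf 0.94 box [421.  80. 493. 135.] 3606 112 z95 148.2 [ 643.3 -235.4] 19.1 19.0 -48.7 medz 174.3
dish top conf 0.80 box [250. 245. 275. 294.] 597 0 z95 75.4 
dish top conf 0.78 box [409. 258. 454. 314.] 2314 0 z95 74.6 
dish top conf 0.77 box [162. 275. 228. 327.] 2142 0 z95 75.4 
t 27.90 world d [-0.0003  0.0008 -0.1156] tool d [-0.0005 -0.0007  0.1156] turn [-0.03 -0.08 -0.03] after-turn d [-0.0003 -0.0008  0.1156] grip 0.0870746723587918 F [-0.5 -0.3 -0.1]
```

View pics/c2.png

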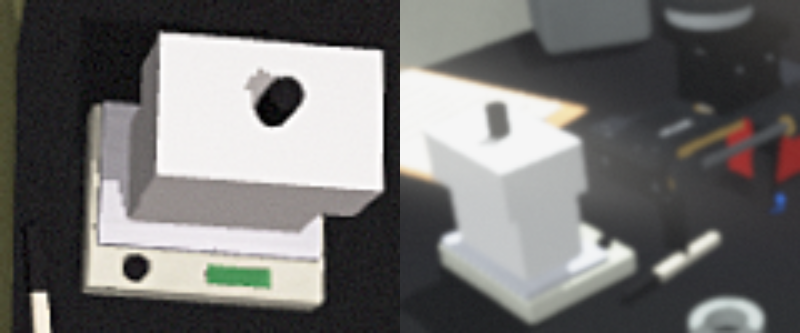

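Emit:
jog_arm(
  rows=[
    [0,0,-0.0005,0.015,0,0,0],
    [0,0,0,0.025,0,0,0],
    [0,0,0,0.025,0,0,0],
    [0,0,0,0.022,0,0,0],
    [0,0,0,0.015,0,0,0],
    [0,0,0,0.008,0,0,0],
    [0,0,0,0.004,0,0,0],
    [0,0,0,0,0,0,0],
    [0,0,0,0,0,0,0],
  ],
  grip_force=40,
)

```text
time_s: 28.65
tool_pos: [0.6036, -0.0091, 0.1862]
tool_rot: [-180.0, -0.1, -4.5]
force: [-0.3, -0.1, 0.3]
grip_width: 0.0871
```

Emit:
jog_arm(
  rows=[
    [0.3,0,0,0,0,0,0],
    [0.6,0,0,0,0,0,0],
    [0.6,0,0,0,0,0,0],
    [0.6,0,0,0,0,0,0],
    [0.6,0,0,0,0,0,0],
    [0.6,0,0,0,0,0,0],
  ],
)

```text
time_s: 29.15
tool_pos: [0.6028, -0.009, 0.1856]
tool_rot: [-180.0, 0.1, -4.5]
force: [-2.9, -0.2, 4.7]
grip_width: 0.0624
```

Emit:
jog_arm(
  rows=[
    [0.6,0,0,-0.004,0,0,0],
    [0.6,0,0,-0.01,0,0,0],
    [0.6,0,0,-0.02,0,0,0],
    [0.6,0,0,-0.024,0,0,0],
    [0.6,0,0,-0.024,0,0,0],
    [0.6,0,0,-0.024,0,0,0],
    [0.6,0,0,-0.024,0,0,0],
    [0.6,0,0,-0.024,0,0,0],
    [0.6,0,0,-0.024,0,0,0],
    [0.6,0,0,-0.02,0,0,0],
    [0.6,0,0,-0.01,0,0,0],
    [0.6,0,0,0,0,0,0],
  ],
)

```text
time_s: 30.15
tool_pos: [0.6036, -0.0093, 0.3961]
tool_rot: [-179.9, -0.3, -4.5]
force: [0.0, 0.1, -4.2]
grip_width: 0.0625
```

Run:
```python
from h import *
q,W=cloud('scene'); meas('scene','ring',.205,.24,W)
cv2.imwrite('pics/g1.png',cv2.resize(q[80:230,200:360,::-1],(640,600)))
goto(.643,-.235,.225,-4.5)
```

```text
ring scene conf 0.81 box [267. 137. 292. 164.] 426 426 z95 231.5 [600.4  -4.2] 63.5 43.4 -46.6 medz 225.2
t 30.25 world d [ 0.0402 -0.226  -0.0035] tool d [0.0578 0.2222 0.0034] turn [0.   0.04 0.  ] after-turn d [0.0578 0.2222 0.0035] grip 0.06221108861222686 F [ 0.5  0.2 -4. ]
```

View pics/g1.png

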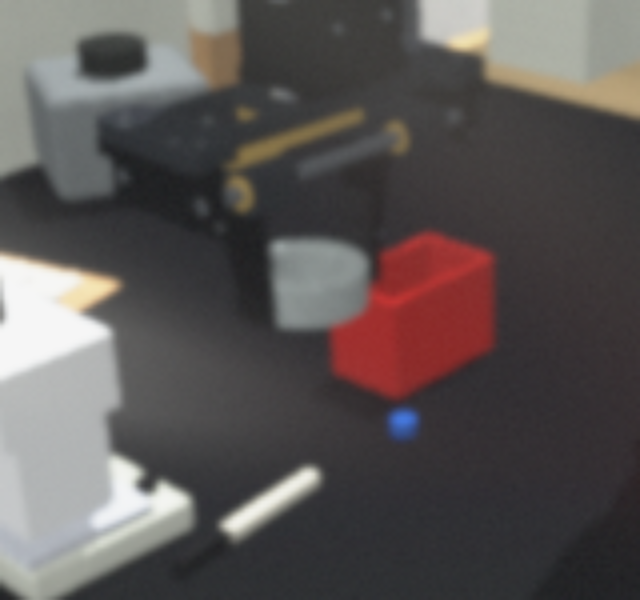

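Emit:
jog_arm(
  rows=[
    [0.6,0.002,0.008,0,0,0,0],
    [0.6,0.005,0.019,0,0,0,0],
    [0.6,0.0065,0.025,0,0,0,0],
    [0.6,0.0065,0.025,0,0,0,0],
    [0.6,0.0065,0.025,0,0,0,0],
    [0.6,0.0065,0.025,0,0,0,0],
    [0.6,0.0065,0.025,0,0,0,0],
    [0.6,0.0065,0.025,0,0,0,0],
    [0.6,0.006,0.023,0,0,0,0],
    [0.6,0.0043,0.016,0,0,0,0],
    [0.6,0.0015,0.006,0,0,0,0],
    [0.6,0,0,0,0,0,0],
  ],
)

```text
time_s: 31.25
tool_pos: [0.6424, -0.2375, 0.3914]
tool_rot: [179.9, 0.2, -4.7]
force: [0.5, 0.3, -3.8]
grip_width: 0.0625
```

Run:
```python
from h import *
q,W=cloud('scene'); meas('scene','ring',.19,.26,W); meas('scene','cover',.135,.155,W)
cv2.imwrite('pics/g2.png',cv2.resize(q[70:220,140:300,::-1],(640,600)))
goto(.643,-.235,.1685,-4.5)
```

```text
ring scene conf 0.93 box [181. 121. 208. 143.] 399 399 z95 226.7 [ 638.9 -232.6] 64.3 51.8 -35.2 medz 220.8
ring scene conf 0.40 box [411. 233. 442. 258.] 643 0 z95 21.8 
cover scene conf 0.77 box [170. 147. 232. 192.] 1850 912 z95 150.7 [ 643.3 -235.2] 130.6 83.0 -4.0 medz 144.1
t 31.40 world d [-0.0005 -0.0018 -0.0599] tool d [-0.0003  0.002   0.0599] turn [-0.1   0.07  0.1 ] after-turn d [-0.0004  0.0019  0.0599] grip 0.0622358344624823 F [ 0.1  0.6 -2.9]
```

View pics/g2.png

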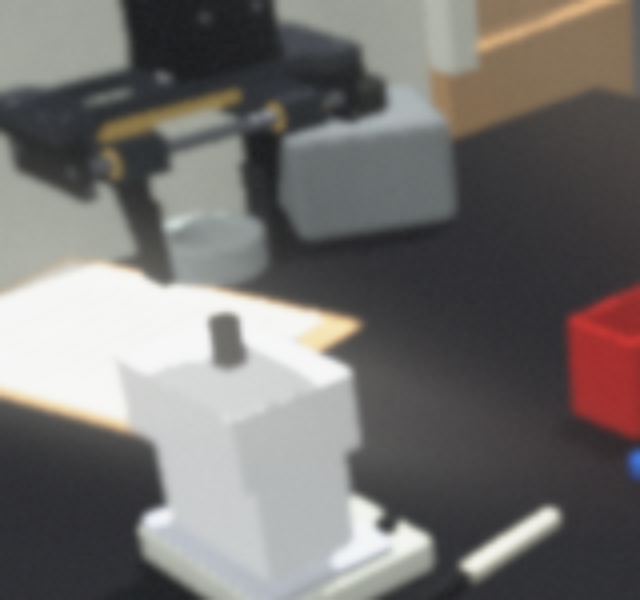

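Emit:
jog_arm(
  rows=[
    [0.6,0,0.001,0.006,0,0,0],
    [0.6,0,0,0.01,0,0,0],
    [0.6,0,0,0.01,0,0,0],
    [0.6,0,0,0.01,0,0,0],
    [0.6,0,0,0.008,0,0,0],
    [0.6,0,0,0.006,0,0,0],
    [0.6,0,0,0.003,0,0,0],
    [0.6,0,0,0,0,0,0],
    [0.6,0,0,0,0,0,0],
  ],
)

```text
time_s: 32.15
tool_pos: [0.6432, -0.236, 0.3403]
tool_rot: [180.0, -0.0, -4.5]
force: [-0.5, -0.4, -3.6]
grip_width: 0.0623
```

Emit:
jog_arm(
  rows=[
    [0.6,0,0,0.002,0,0,0],
    [0.6,0,0,0.002,0,0,0],
    [0.6,0,0,0.002,0,0,0],
    [0.6,0,0,0.001,0,0,0],
    [0.6,0,0,0.001,0,0,0],
    [0.6,0,0,0,0,0,0],
    [0.6,0,0,0,0,0,0],
  ],
)

```text
time_s: 32.73
tool_pos: [0.6432, -0.2358, 0.3322]
tool_rot: [-180.0, -0.0, -4.5]
force: [0.5, -0.2, -2.7]
grip_width: 0.0623
```

Emit:
jog_arm(
  rows=[
    [0.6,0,0,0.0005,0,0,0],
    [0.6,0,0,0.0005,0,0,0],
    [0.6,0,0,0,0,0,0],
    [0.6,0,0,0,0,0,0],
  ],
)

```text
time_s: 33.07
tool_pos: [0.6432, -0.2359, 0.3317]
tool_rot: [-180.0, -0.0, -4.5]
force: [0.2, 0.0, -0.4]
grip_width: 0.062
```

Emit:
jog_arm(
  rows=[
    [0.6,0,0,0.0005,0,0,0],
    [0.6,0,0,0,0,0,0],
    [0.2,0,0,0,0,0,0],
    [0.1,0,0,0,0,0,0],
    [0,0,0,0,0,0,0],
    [0,0,0,0,0,0,0],
    [0,0,0,-0.01,0,0,0],
    [0,0,0,-0.02,0,0,0],
    [0,0,0,-0.03,0,0,0],
    [0,0,0,-0.03,0,0,0],
    [0,0,0,-0.01,0,0,0],
    [0,0,0,0,0,0,0],
  ],
)

```text
time_s: 34.07
tool_pos: [0.6436, -0.2366, 0.4352]
tool_rot: [179.9, -0.4, -4.5]
force: [0.5, -0.3, -1.1]
grip_width: 0.0874
```

Emit:
jog_arm(
  rows=[
    [0,0,-0.03,0,0,0,0],
    [0,0,-0.036,0,0,0,0],
    [0,0,-0.036,0,0,0,0],
    [0,0,-0.036,0,0,0,0],
    [0,0,-0.036,0,0,0,0],
    [0,0,-0.03,0,0,0,0],
    [0,0,0,0,0,0,0],
    [0,0,0,0,0,0,0],
    [0,0,0,0,0,0,0],
  ],
)

```text
time_s: 34.82
tool_pos: [0.6589, -0.0329, 0.4295]
tool_rot: [179.9, 0.1, -4.5]
force: [-0.7, -0.2, 0.4]
grip_width: 0.087
```

Run:
```python
from h import *
q,W=cloud('scene')
meas('scene','ring',.155,.175,W);meas('scene','tight_ring',.016,.026,W)
p,W=cloud('top'); meas('top','ring',.155,.175,W); meas('top','cover',.138,.152,W); meas('top','tight_ring',.016,.027,W)
a=cv2.resize(p[70:170,380:500,::-1],(400,333)); b=cv2.resize(q[85:210,160:310,::-1],(400,333)); cv2.imwrite('pics/f.png',np.hstack([a,b]))
s=status.get_obs(); print(s['time_s'],s['tool_pos'],s['force'])
```

```text
ring scene conf 0.56 box [181. 148. 212. 170.] 435 290 z95 167.0 [ 646.1 -231.9] 62.4 57.0 53.3 medz 164.7
ring scene conf 0.51 box [170. 147. 231. 192.] 1538 49 z95 145.5 [ 645.8 -230.7] 18.4 12.3 45.0 medz 169.6
tight_ring scene conf 0.71 box [414. 236. 441. 255.] 589 410 z95 21.9 [442.9 279.3] 65.2 58.2 -65.5 medz 20.3
ring top conf 0.95 box [446.  83. 480. 119.] 819 710 z95 169.0 [ 643.8 -237.7] 62.5 62.4 -65.9 medz 166.5
cover top conf 0.73 box [422.  81. 492. 138.] 2812 1996 z95 155.6 [ 643.2 -236.5] 127.9 84.3 -4.2 medz 144.8
tight_ring top conf 0.97 box [181. 207. 216. 238.] 756 690 z95 24.2 [442.4 276. ] 59.9 59.2 -1.0 medz 21.6
35.1667 [ 0.65909399 -0.03352552  0.4307739 ] [-0.25400368  0.81553796 -0.2748045 ]
```

View pics/f.png

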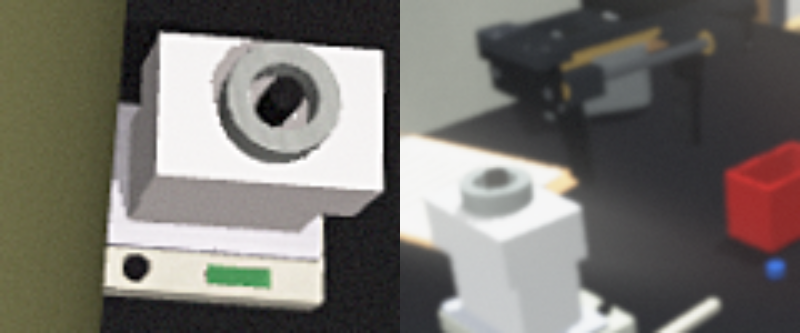

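The ring lies flat around the knob: centre (0.644, -0.238), cover (0.643, -0.236), and its top at 0.167 m is about 22 mm above the cover. The gripper is clear of the stack.

```bash
python3 -c "
from cell import env
print(env.sign_off())"
```

```text
the job is handed in; nothing more can be done
None
```

The slide wash is set up in the order asked, and I handed the job in at about 35 s of the 112 s allowed. No verdict came back. Positions below are (x, y) in metres.

| Thing | Measured at | Compared with |
|---|---|---|
| Dish | (0.642, -0.234), yaw -4.5°, rim at about 0.104 m | plate centre (0.641, -0.233), yaw about -4.3° |
| Rack | handle top at (0.642, -0.233), 0.133 m up, upright | 0.134 m expected when standing on the dish floor |
| Cover | (0.643, -0.236), yaw -4.2°, top at 0.145 m | 0.146 m expected when seated |
| Wide-holed ring | (0.644, -0.238), flat round the knob, top at 0.167 m | 0.168 m expected |

- **Tight ring:** it is where it started, within about 1 mm.
- **Gripper:** it was about 0.2 m to the side of the stack at the end, touching nothing.
- **Disagreements:** the two cameras differ by up to 6 mm on the ring's position (scene camera: 0.646, -0.232). A tilt fit on the cover while it hung in the gripper was unusable, because edge and finger points got into it. I judged the cover level from the picture and from its seated height.

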